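# Set the crimper's ring to the yellow size and lock it

### The job

Set the bench crimper to the yellow cable size: with the fingertips, gently push the black lever of its ring around until its pointer stands at the yellow stud. Only then press the red lock button on top of the crimper's head fully down for a moment and let it come up again. Nothing is to be picked up: leave the jars, cup, tray and tools where they are.

Things in the scene. Friction and masses are not known exactly. Their poses are not given: they have to be found in the camera images.
- crimper: bench crimper bolted to the bench: a round grey flange 204 mm across and 20 mm high, a blue head 72 mm across standing on its middle up to 75 mm, a red lock button on top of the head (its top 97 mm above the bench). Origin: centre of the underside, on the vertical axis of the ring. Its own -x axis is its front, the middle of the scale
- set_ring (a joint): angle of the steel setting ring (100 mm across, 24 to 38 mm above the bench) about the crimper's vertical axis, rad: 0 = lever towards the crimper's front (-x of the crimper), grows counter-clockwise seen from above; stops at -1.45 and 1.45. Starts between -0.2 and 0.2. Stiff by friction (about 3 N at the lever's post), no spring: it stays where it is left
- pointer (a point): tip of the black pointer at the outer end of the lever, 88 mm from the ring's axis, 34 mm above the bench; its x axis points outward along the lever, y counter-clockwise, z up. The lever is 12 mm wide, the pointer 4 mm
- post_top (a point): top centre of the lever's upright black post, 16 mm across, 72 mm from the ring's axis, reaching from the lever (38 mm above the bench) up to 90 mm; push the post sideways. Beside it nothing but the low flange and studs, out to the flange's edge
- lock (a joint): travel of the red lock button on top of the head, m: 0 = out, 0.006 = fully pressed; a spring pushes it out again (5 N holds it fully down)
- lock_top (a point): centre of the top of the red lock button, 28 mm across, on the crimper's axis; pressed straight down
- stud_yellow: yellow size stud, a fixed upright disc 14 mm across and 8 mm high on the flange, 93 mm from the ring's axis; origin at the centre of its underside, 20 mm above the bench. The six studs stand at ring angles -1.2, -0.85, -0.5, 0.5, 0.85 and 1.2 rad, their colours in any order
- stud_red: red size stud, a fixed upright disc 14 mm across and 8 mm high on the flange, 93 mm from the ring's axis; origin at the centre of its underside, 20 mm above the bench. The six studs stand at ring angles -1.2, -0.85, -0.5, 0.5, 0.85 and 1.2 rad, their colours in any order
- stud_blue: blue size stud, a fixed upright disc 14 mm across and 8 mm high on the flange, 93 mm from the ring's axis; origin at the centre of its underside, 20 mm above the bench. The six studs stand at ring angles -1.2, -0.85, -0.5, 0.5, 0.85 and 1.2 rad, their colours in any order
- stud_green: green size stud, a fixed upright disc 14 mm across and 8 mm high on the flange, 93 mm from the ring's axis; origin at the centre of its underside, 20 mm above the bench. The six studs stand at ring angles -1.2, -0.85, -0.5, 0.5, 0.85 and 1.2 rad, their colours in any order
- stud_white: white size stud, a fixed upright disc 14 mm across and 8 mm high on the flange, 93 mm from the ring's axis; origin at the centre of its underside, 20 mm above the bench. The six studs stand at ring angles -1.2, -0.85, -0.5, 0.5, 0.85 and 1.2 rad, their colours in any order
- stud_black: black size stud, a fixed upright disc 14 mm across and 8 mm high on the flange, 93 mm from the ring's axis; origin at the centre of its underside, 20 mm above the bench. The six studs stand at ring angles -1.2, -0.85, -0.5, 0.5, 0.85 and 1.2 rad, their colours in any order
- jar_left: loose clear jar with a white cap, 58 mm across, 82 mm high, beside the crimper to its +y side (its gap to the flange is at least 10 mm); origin at the centre of its underside; stays where it is
- jar_right: loose clear jar with a white cap, 58 mm across, 82 mm high, beside the crimper to its -y side (its gap to the flange is at least 10 mm); origin at the centre of its underside; stays where it is
- cup: white cup in a round holder, 60 mm across, 82 mm high, loose; origin at the centre of its underside; stays where it is
- ferrule_tray: round grey tray of black ferrules, 150 mm across, 26 mm high, loose; origin at the centre of its underside; stays where it is
- screwdriver: screwdriver lying on the pale pad before the robot, under 40 mm high, loose; origin near its middle, on its underside; stays where it is
- wrench: wrench lying on the pale pad before the robot, under 40 mm high, loose; origin near its middle, on its underside; stays where it is

How it is judged:
By the outcome, as a careful person would: the job done as asked, in the order asked, and still so for the second after the job is handed in, with the robot touching nothing.
It also fails if it takes over 48 s, if anything falls off the work surface, if the arm or the gripper's body presses on something with over 40 N, if the wrist force passes 120 N, or if a joint passes its speed limit or range.

### The arm

A 6-joint arm with a two-finger parallel gripper is mounted at the origin on the work surface. World frame = base frame: x ahead of the robot, y to its left, z up, the work surface at z = 0. Lengths are in m, angles in degrees, forces in N, time in s.
With the tool pointing down it reaches from about 0.325 to 0.775 m from the base axis. Payload 5.5 kg.
Tool frame: the origin (TCP) lies midway between the tips of the shut fingers; the grasp point (between the pads) lies 19 mm behind it (grip_point_offset is the distance from the TCP to the grasp point, in m); z points along the fingers, y is the line along which they close (so a half turn about z gives the same grasp; the last joint's range is limited). The gripper opens to 88 mm and grips with 3 to 60 N. Pads are 20 mm wide; open, the fingers measure 115 mm over their backs; the gripper's body (75 mm by 178 mm) begins 61 mm behind the grasp point.
Start: joints at [73.184, 5.22, 70.514, -0, 104.267, -3.249], TCP at [0.141, 0.583, 0.223] pointing down, gripper open.
Joint ranges: [-164.24, 164.24], [-49.07, 125.15], [9.68, 141.18], [-86.29, 266.29], [3.28, 154.24], [-151.56, 151.56]. Speed limits (degrees/s): [147.25, 147.25, 172.46, 180, 180, 180].

### API

Orientations are given as a 3x3 rotation matrix whose columns are the frame's x, y, z axes.
In Python, from station import get_state, capture, close_job, recognise, grip_point_offset gives the robot as it stands.
- The arm moves only by the shell command python3 -m pendant 'ROWS' [FORCE]. ROWS is JSON, a list of rows, each a list of 3 entries, a list of its own where there are three numbers: the opening in per cent of the stroke, from 0 (shut) to 100 (fully open), then the shift along the tool's x, y, z in m, then the turn, a rotation vector about the tool's x, y, z in rad. In form: [[fingers, [tx, ty, tz], [rx, ry, rz]], ...]. A call has 1 to 12 rows; each row is the pose to reach, as a shift and turn from the pose commanded when the call began, along the tool's axes at that moment; what a row does not reach only later rows make up. A row lasts 1/8 s, in which the tool goes at most 62.5 mm and 10.7 degrees, less where a joint would pass 70% of its speed; a pose out of reach is approached as far as the arm can. A call with a gripper value outside its range is refused whole. The fingers move at their own pace and stop on an object; FORCE is the grip in N (left out, the last holds). Time passes only in rows, so rows that repeat a pose let the fingers close. It gives the time, the measured TCP pose, the force, the opening and the grip force at its end, in the units of the state.
- get_state(): the state, without advancing time (a new reading comes with each control period).
- capture(name): name is "side" or "top" or "wrist"; returns a dict with "frame" (480x640x3 uint8, red, green, blue), "range_z" (480x640 float32, m along the optical axis (not along the pixel's ray), 0 where there is no reading), "fx", "fy", "cx", "cy" (pixels), "k1" (the pictures are not rectified: a ray, as slopes to the right and down, at radius r is drawn at 1 + k1 r^2 times it, then the intrinsics apply), "view" (4x4, takes a point from world to camera coordinates). Camera axes: x right, y down, z forward; pixel columns grow to the right and rows downward; lengths in m; the calibration is good to about 2 mm. A picture is of the moment at which its call begins.
- close_job(): hands the job in; it is judged then, once.
Trained networks look in the newest picture that a camera, given by its name, has taken for a name from the list of things; names that differ only in an ending like _2 or _b are one class to them, and where a whole thing is asked for, a point or a joint stands for the part that bears it (a point fixed in the world has none). Each returns a list of dicts, best first, with "p" (0 to 1); they miss things now and then, are a little off and sometimes report something else, mostly with a low value. They report only what shows in the picture. A call takes as long as a camera call.
- recognise(camera, thing): "rect" ([left, top, width, height] in pixels, round what is visible of it).
The state is a dict: "time_s": time; "joints": joint angles; "qvel": joint speeds; "joint_torque": joint torques, N m; "ee_pos": TCP position; "orientation": TCP orientation; "force": force on the tool from outside, world axes, zero at the start; "wrist_torque": the same for the moment, N m; "gripper_width": opening from 0.0 (shut) to 1.0 (fully open); "gripper_force": force on a finger pad.
Only numpy, scipy, OpenCV 4.12 (cv2) and the standard library are available. Lean on these libraries where they do the work, as an engineer would, in place of code of your own. Each camera call takes 0.05 s, during which the arm holds its last target. There are 200 camera calls.

## Working session

There is one attempt and no reset: what is moved stays moved. The work goes in short steps, Python scripts to look and compute and a shell command to move; the robot and the scene stay as the last step left them, time stands still between calls to the robot, and variables do not carry over. Pictures are saved under pics/ and viewed, at most 10 in all, crops included, and the job is handed in when it is done.

```bash
mkdir -p pics
cat > h.py <<'E'
import numpy as np,cv2
from station import *
def snap(c,fn=None):
    d=capture(c)
    if fn: cv2.imwrite('pics/'+fn,d['frame'][:,:,::-1])
    return d
def ray(d,u,v):
    x,y=(u-d['cx'])/d['fx'],(v-d['cy'])/d['fy']; a,b=x,y
    for _ in range(20):
        s=1+d['k1']*(a*a+b*b); a,b=x/s,y/s
    return np.array([a,b,1.])
def at_depth(d,u,v):
    z=d['range_z'][int(round(v)),int(round(u))]
    return (np.linalg.inv(d['view'])@np.r_[ray(d,u,v)*z,1])[:3]
def at_h(d,u,v,h):
    I=np.linalg.inv(d['view']); o=I[:3,3]; r=I[:3,:3]@ray(d,u,v)
    return o+r*(h-o[2])/r[2]
def proj(d,p):
    q=d['view']@np.r_[p,1]; a=q[:2]/q[2]; a=a*(1+d['k1']*(a@a))
    return a[0]*d['fx']+d['cx'],a[1]*d['fy']+d['cy']
E
python3 - <<'E'
from h import *
for c in ['top','side']:
    d=snap(c,c+'0.png')
    print(c,np.linalg.inv(d['view'])[:3,3])
    for t,h in [('crimper',.05),('lock_top',.097),('post_top',.09),('pointer',.034),('stud_yellow',.028),('jar_left',.08),('cup',.08),('ferrule_tray',.02)]:
        for r in recognise(c,t)[:2]:
            l,tp,w,hh=r['rect']; u,v=l+w/2,tp+hh/2
            print(t,round(r['p'],2),np.round(r['rect']),np.round(at_h(d,u,v,h),3),np.round(at_depth(d,u,v),3))
s=get_state();print(s['time_s'],s['ee_pos'],np.round(s['orientation'],3),s['force'])
E
```

```text
top [ 0.45100719 -0.09541034  0.95932497]
crimper 0.87 [272. 145. 115. 112.] [ 0.6   -0.115  0.05 ] [ 0.592 -0.114  0.096]
lock_top 0.65 [322. 185.  13.  18.] [ 0.604 -0.113  0.097] [ 0.604 -0.113  0.097]
post_top 0.89 [302. 174.  56.  71.] [ 0.578 -0.115  0.09 ] [ 0.58  -0.115  0.075]
pointer 0.98 [299. 173.  57.  70.] [ 0.589 -0.112  0.034] [ 0.583 -0.111  0.077]
stud_yellow 0.62 [375. 202.   9.   8.] [ 0.592 -0.206  0.028] [ 0.591 -0.205  0.03 ]
jar_left 0.68 [225. 202.  38.  35.] [0.567 0.032 0.08 ] [0.567 0.032 0.082]
cup 0.78 [446. 171.  46.  40.] [ 0.606 -0.355  0.08 ] [ 0.611 -0.364  0.049]
cup 0.57 [303. 176.  53.  70.] [ 0.578 -0.114  0.08 ] [ 0.578 -0.114  0.077]
ferrule_tray 0.69 [460. 232.  91.  79.] [ 0.466 -0.431  0.02 ] [ 0.467 -0.437  0.003]
side [ 0.34133787 -0.89969414  0.74981918]
crimper 0.89 [304. 226.  98.  72.] [ 0.59  -0.161  0.05 ] [ 0.593 -0.149  0.039]
lock_top 0.51 [349. 225.  12.  11.] [ 0.602 -0.12   0.097] [ 0.603 -0.118  0.095]
post_top 0.6 [321. 240.  56.  29.] [ 0.573 -0.18   0.09 ] [ 0.585 -0.141  0.054]
pointer 0.73 [322. 242.  58.  31.] [ 0.593 -0.128  0.034] [ 0.589 -0.143  0.048]
jar_left 0.97 [312. 191.  25.  43.] [ 0.56  -0.021  0.08 ] [0.568 0.008 0.057]
ferrule_tray 0.7 [280. 356.  92.  83.] [ 0.465 -0.44   0.02 ] [ 0.468 -0.429  0.003]
0.9 [0.14077098 0.58328372 0.22268597] [[-0.972  0.235  0.   ]
 [ 0.235  0.972  0.   ]
 [-0.     0.    -1.   ]] [-0.01044713 -0.05495696  1.02819063]
```

Run:
```python
import cv2
a=cv2.imread('pics/top0.png')[110:290,200:440]
cv2.imwrite('pics/top0c.png',cv2.resize(a,None,fx=3.3,fy=3.3,interpolation=cv2.INTER_CUBIC))
```

```text
(no output)
```

View pics/top0c.png

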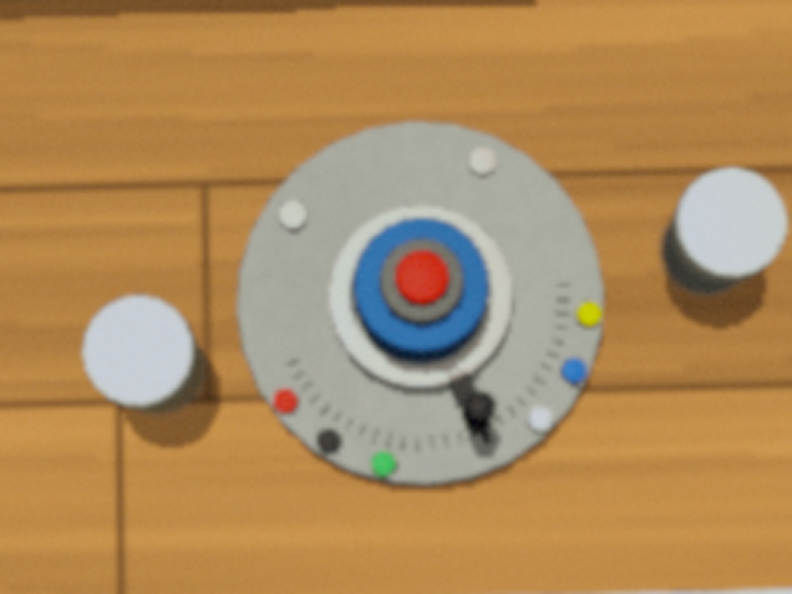

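View pics/top0.png

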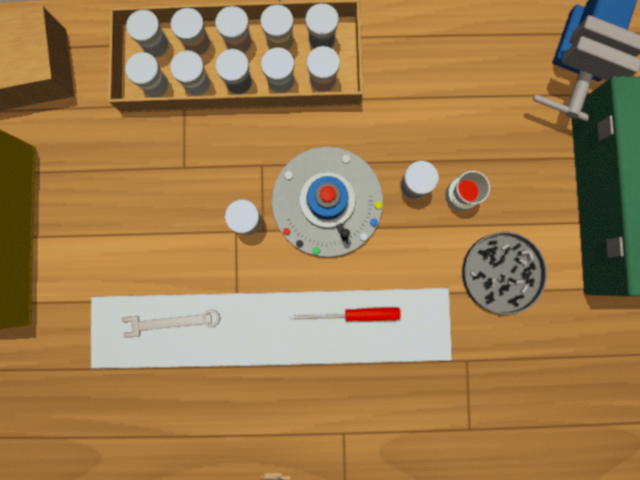

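The crop shows the yellow stud at full-picture (378,205) as the end stud on the right, with blue and white before it. The post is at (345,233) and the button at (328,194). Next I fit the crimper's axis and heading to the six studs.

```bash
cat >> h.py <<'E'
from scipy.optimize import least_squares
ANG=dict(red=-1.2,black=-.85,green=-.5,white=.5,blue=.85,yellow=1.2)
def fit(P):
    f=lambda x:np.concatenate([[x[0]-.093*np.cos(x[2]+ANG[k])-P[k][0],x[1]-.093*np.sin(x[2]+ANG[k])-P[k][1]] for k in P])
    r=least_squares(f,[.59,-.11,0.1]); return r.x,np.abs(r.fun).max()
E
python3 - <<'E'
from h import *
d=snap('top')
px=dict(red=(285,401),black=(329,441),green=(383,464),white=(541,418),blue=(574,371),yellow=(589,314))
F=lambda c:(c[0]/3.3+200-.35,c[1]/3.3+110-.35)
P={k:at_h(d,*F(c),.028) for k,c in px.items()}
x,e=fit(P);print(x,e)
for n,c,h in [('post',(480,405),.09),('tip',(488,449),.036),('lock',(423,277),.097),('flange',(421,304),.02),('jarR',(731,222),.082),('jarL',(139,352),.082)]:
    p=at_h(d,*F(c),h); q=p[:2]-x[:2]; print(n,p.round(4),np.hypot(*q).round(4),'ring ang',(np.arctan2(-q[1],-q[0])-x[2]).round(3))
for a in (0.,.6,1.2): 
    print(a, x[:2]-.072*np.array([np.cos(x[2]+a),np.sin(x[2]+a)]))
E
```

```text
[ 0.60479028 -0.1116485   0.25429539] 0.0003559753700687063
post [ 0.5391 -0.1394  0.09  ] 0.0713 ring ang 0.146
tip [ 0.5206 -0.1457  0.036 ] 0.0908 ring ang 0.13
lock [ 0.6045 -0.1121  0.097 ] 0.0006 ring ang 0.806
flange [ 0.6031 -0.1121  0.02  ] 0.0017 ring ang 0.016
jarR [ 0.6319 -0.2731  0.082 ] 0.1637 ring ang 1.483
jarL [0.5721 0.0352 0.082 ] 0.1504 ring ang -1.606
0.0 [ 0.53510575 -0.12976107]
0.6 [ 0.55750428 -0.1659443 ]
1.2 [ 0.59642118 -0.18316044]
```

Run:
```python
from h import *
for c in ('side','top'):
    d=snap(c,'side1.png' if c=='side' else None)
    v,u=np.mgrid[0:480:4,0:640:4]
    P=np.array([at_depth(d,a,b) for a,b in zip(u.ravel(),v.ravel()) if d['range_z'][b,a]>0])
    m=(P[:,0]>-.1)&(P[:,0]<.9)&(P[:,1]>-.4)&(P[:,1]<.8);P=P[m]
    for x in np.arange(-.1,.9,.1):
        print(round(x,1),[ (round(float(P[k,2].max()),2) if (k:=(abs(P[:,0]-x-.05)<.05)&(abs(P[:,1]-y-.05)<.05)).any() else None) for y in np.arange(-.4,.8,.1)])
x=np.array([.6048,-.1116]);t=.2543
s=get_state();R=np.array(s['orientation']);p0=np.array(s['ee_pos'])
a=.14;th=t+a
u=-np.array([np.cos(th),np.sin(th)]);tan=np.array([-u[1],u[0]])
for lag in (.04,.018):
    g=np.r_[x+.072*u-lag*tan,.22]; print(g,R.T@(g-p0))
yaw=np.arctan2(-tan[1],-tan[0]);print('turn tool z',-(yaw-np.arctan2(R[1,0],R[0,0])))
```

```text
-0.1 [0.0, 0.0, 0.01, 0.24, 0.24, None, None, 0.01, 0.0, 0.0, 0.0, 0.0, None]
0.0 [0.0, 0.0, 0.01, 0.57, 0.57, 0.54, 0.52, 0.49, 0.0, 0.35, 0.01, 0.0, None]
0.1 [0.0, 0.0, 0.0, 0.17, 0.15, 0.0, 0.01, 0.0, 0.35, 0.43, 0.35, 0.0, None]
0.2 [0.0, 0.0, 0.0, 0.0, 0.0, 0.0, 0.0, 0.0, 0.0, 0.0, 0.0, 0.0, None]
0.3 [0.01, 0.03, 0.03, 0.02, 0.01, 0.01, 0.01, 0.01, 0.13, 0.05, 0.13, 0.0, None]
0.4 [0.03, 0.03, 0.03, 0.0, 0.01, 0.01, 0.01, 0.01, 0.13, 0.14, 0.13, None, None]
0.5 [0.08, 0.03, 0.1, 0.09, 0.08, 0.0, 0.01, 0.0, 0.13, 0.1, 0.13, None, None]
0.6 [0.08, 0.08, 0.1, 0.02, 0.08, 0.0, 0.0, 0.0, 0.16, 0.14, 0.13, None, None]
0.7 [0.0, 0.0, 0.06, 0.06, 0.06, 0.06, 0.06, 0.0, 0.13, 0.13, 0.12, None, None]
0.8 [0.0, 0.01, 0.09, 0.09, 0.09, 0.09, 0.09, 0.09, 0.1, 0.09, 0.0, 0.0, None]
-0.1 [None, None, None, None, None, None, None, None, None, None, None, None, None]
0.0 [-0.0, None, None, None, None, None, None, None, None, None, None, None, None]
0.1 [0.0, 0.0, 0.0, 0.0, 0.0, 0.0, 0.0, 0.0, 0.0, 0.0, None, None, None]
0.2 [0.0, 0.0, 0.0, 0.0, 0.0, 0.01, 0.0, 0.0, 0.0, 0.0, None, None, None]
0.3 [0.01, 0.03, 0.03, 0.02, 0.01, 0.01, 0.01, 0.01, 0.1, 0.0, None, None, None]
0.4 [0.03, 0.03, 0.03, 0.01, 0.01, 0.01, 0.01, 0.01, 0.1, None, None, None, None]
0.5 [0.09, 0.03, 0.1, 0.09, 0.08, 0.0, 0.01, 0.0, 0.1, None, None, None, None]
0.6 [0.08, 0.09, 0.1, 0.1, 0.08, 0.0, 0.01, 0.0, 0.11, None, None, None, None]
0.7 [0.0, 0.0, 0.06, 0.06, 0.06, 0.06, 0.06, 0.0, 0.11, 0.0, None, None, None]
0.8 [0.0, 0.0, 0.09, 0.09, 0.09, 0.09, 0.09, 0.09, 0.09, 0.03, None, None, None]
[ 0.52295839 -0.10232904  0.22      ] [-0.53236088 -0.57680179  0.00264074]
[ 0.53140995 -0.12264088  0.22      ] [-0.54534161 -0.59456412  0.00264112]
turn tool z 0.9396963129053619
```

View pics/side1.png

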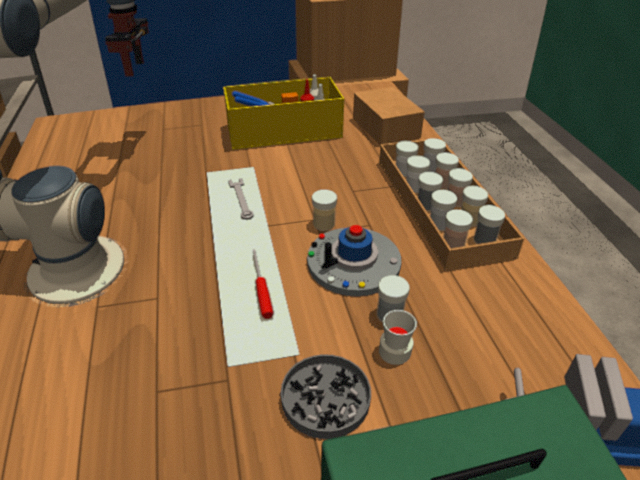

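The way over is clear: nothing along it is higher than 0.16 m and the tips travel at 0.22 m. I move above a point beside the post with the fingers shut.

```bash
python3 -m pendant '[[0,[-0.02,-0.022,0],[0,0,0.03]],[0,[-0.058,-0.063,0],[0,0,0.1]],[0,[-0.098,-0.106,0],[0,0,0.17]],[0,[-0.138,-0.15,0],[0,0,0.24]],[0,[-0.178,-0.193,0],[0,0,0.31]],[0,[-0.218,-0.236,0],[0,0,0.38]],[0,[-0.258,-0.28,0],[0,0,0.45]],[0,[-0.298,-0.323,0],[0,0,0.52]],[0,[-0.338,-0.366,0],[0,0,0.59]],[0,[-0.378,-0.41,0],[0,0,0.66]],[0,[-0.418,-0.453,0],[0,0,0.73]],[0,[-0.458,-0.496,0],[0,0,0.8]]]'
python3 - <<'E'
from h import *
s=get_state();R=np.array(s['orientation']);p0=np.array(s['ee_pos'])
x=np.array([.6048,-.1116]);th=.2543+.14
u=-np.array([np.cos(th),np.sin(th)]);tan=np.array([-u[1],u[0]])
g=np.r_[x+.072*u-.04*tan,.055]; print(s['time_s'],p0,R.T@(g-p0),R.round(3))
print('turn',-(np.arctan2(-tan[1],-tan[0])-np.arctan2(R[1,0],R[0,0])))
E
```

```text
time_s: 2.55
ee_pos: [0.4703, -0.0083, 0.223]
orientation: [[-0.507, 0.862, 0.001], [0.862, 0.507, 0.0], [-0.0, 0.001, -1.0]]
force: [1.4, 1.6, -0.0]
gripper_width: 0.004
gripper_force: 0.0
2.55 [ 0.47028731 -0.00825601  0.22299401] [-0.1077139  -0.00243902  0.16804086] [[-0.507  0.862  0.001]
 [ 0.862  0.507  0.   ]
 [-0.     0.001 -1.   ]]
turn 0.13713256315315658
```

```bash
python3 -m pendant '[[0,[-0.05,-0.001,0],[0,0,0.07]],[0,[-0.108,-0.002,0],[0,0,0.137]],[0,[-0.108,-0.002,0.05],[0,0,0.137]],[0,[-0.108,-0.002,0.1],[0,0,0.137]],[0,[-0.108,-0.002,0.145],[0,0,0.137]],[0,[-0.108,-0.002,0.168],[0,0,0.137]],[0,[-0.108,-0.002,0.168],[0,0,0.137]]]'
python3 - <<'E'
from h import *
d=snap('wrist','w0.png')
s=get_state();R=np.array(s['orientation']);p0=np.array(s['ee_pos'])
x=np.array([.6048,-.1116]);t=.2543
print(s['time_s'],p0,R.round(3))
# tool poses that put the post at ring angle a (lag 18mm), as shift and turn from now
for a in [.14,.3,.45,.6,.75,.9,1.0,1.1,1.15,1.2]:
    th=t+a;u=-np.array([np.cos(th),np.sin(th)]);tan=np.array([-u[1],u[0]])
    g=np.r_[x+.072*u-.018*tan,.055]
    w=-(np.arctan2(-tan[1],-tan[0])-np.arctan2(R[1,0],R[0,0]))
    print(a,(R.T@(g-p0)).round(4),round((w+np.pi)%(2*np.pi)-np.pi,3))
E
```

```text
time_s: 3.42
ee_pos: [0.5214, -0.0999, 0.0524]
orientation: [[-0.387, 0.922, -0.004], [0.922, 0.387, 0.001], [0.003, -0.004, -1.0]]
force: [0.3, 0.4, -0.5]
gripper_width: 0.002
gripper_force: 0.0
3.475 [ 0.52254444 -0.10022125  0.05444842] [[-0.387  0.922 -0.001]
 [ 0.922  0.387  0.   ]
 [ 0.001 -0.001 -1.   ]]
0.14 [-0.0241 -0.0005 -0.0006] 0.003
0.3 [-0.0358 -0.0025 -0.0006] -0.157
0.45 [-0.0469 -0.0026 -0.0006] -0.307
0.6 [-0.0579 -0.0011 -0.0006] -0.457
0.75 [-0.0686  0.0021 -0.0006] -0.607
0.9 [-0.0787  0.0068 -0.0006] -0.757
1.0 [-0.085   0.0107 -0.0006] -0.857
1.1 [-0.0908  0.0153 -0.0006] -0.957
1.15 [-0.0936  0.0178 -0.0006] -1.007
1.2 [-0.0962  0.0204 -0.0006] -1.057
```

View pics/w0.png

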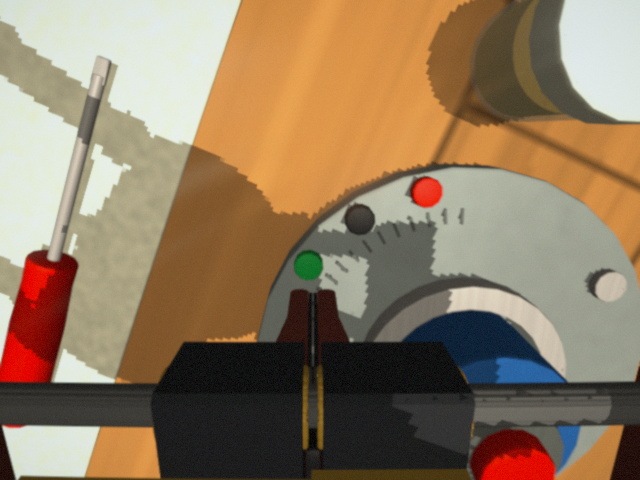

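The wrist view shows the fingertips on the flange near the green stud (308,265). They are clear of the head, and the button is at (513,460). I start the push.

```bash
python3 -m pendant '[[0,[-0.01,0,0],[0,0,0]],[0,[-0.018,0,0],[0,0,0]],[0,[-0.024,-0.0005,0],[0,0,0]],[0,[-0.028,-0.0015,0],[0,0,-0.05]],[0,[-0.032,-0.002,0],[0,0,-0.1]],[0,[-0.036,-0.0025,0],[0,0,-0.157]],[0,[-0.0415,-0.0026,0],[0,0,-0.23]],[0,[-0.047,-0.0026,0],[0,0,-0.307]],[0,[-0.0525,-0.002,0],[0,0,-0.38]],[0,[-0.058,-0.001,0],[0,0,-0.457]],[0,[-0.058,-0.001,0],[0,0,-0.457]]]'
python3 - <<'E'
from h import *
d=snap('top')
cv2.imwrite('pics/t1.png',cv2.resize(d['frame'][130:270,260:400,::-1],None,fx=4,fy=4,interpolation=cv2.INTER_CUBIC))
s=get_state();R=np.array(s['orientation']);p0=np.array(s['ee_pos'])
x=np.array([.6048,-.1116]);t=.2543
q=p0[:2]-x;print(s['time_s'],p0,s['force'])
for a in [.6,.7,.8,.9,1.0,1.05,1.1,1.15,1.2]:
    th=t+a;u=-np.array([np.cos(th),np.sin(th)]);tan=np.array([-u[1],u[0]])
    g=np.r_[x+.072*u-.018*tan,.055]
    w=-(np.arctan2(-tan[1],-tan[0])-np.arctan2(R[1,0],R[0,0]))
    print(a,(R.T@(g-p0)).round(4),round((w+np.pi)%(2*np.pi)-np.pi,3))
E
```

```text
time_s: 4.85
ee_pos: [0.5446, -0.1546, 0.0549]
orientation: [[-0.753, 0.658, 0.0], [0.658, 0.753, -0.0], [-0.0, 0.0, -1.0]]
force: [-0.5, -0.6, 1.0]
gripper_width: 0.005
gripper_force: 0.0
4.9 [ 0.54451433 -0.15459189  0.0547708 ] [-0.22934367  0.25944526 -0.39357255]
0.6 [ 0.0008  0.     -0.0002] -0.002
0.7 [-0.0065 -0.0014 -0.0002] -0.102
0.8 [-0.0139 -0.0021 -0.0002] -0.202
0.9 [-0.0213 -0.002  -0.0002] -0.302
1.0 [-0.0287 -0.0012 -0.0002] -0.402
1.05 [-0.0323 -0.0006 -0.0002] -0.452
1.1 [-0.0359  0.0003 -0.0002] -0.502
1.15 [-0.0395  0.0013 -0.0002] -0.552
1.2 [-0.043   0.0025 -0.0002] -0.602
```

View pics/t1.png

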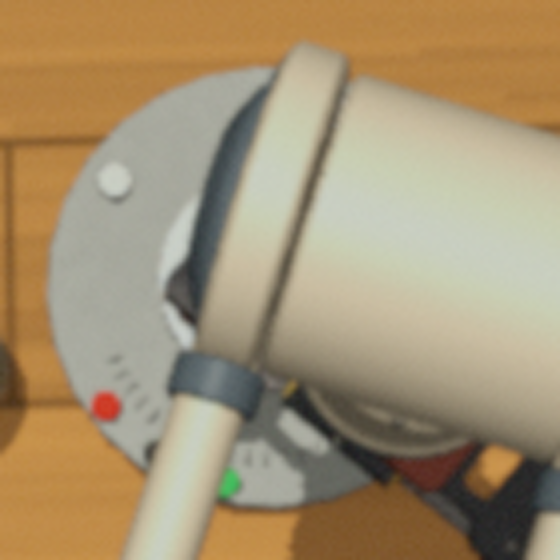

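The arm hides the lever from above, so I push on to about 1.05 and check from the side.

```bash
python3 -m pendant '[[0,[-0.0065,-0.0014,0],[0,0,-0.102]],[0,[-0.0139,-0.0021,0],[0,0,-0.2]],[0,[-0.0213,-0.002,0],[0,0,-0.3]],[0,[-0.0287,-0.0012,0],[0,0,-0.4]],[0,[-0.0323,-0.0006,0],[0,0,-0.452]],[0,[-0.0323,-0.0006,0],[0,0,-0.452]]]'
python3 - <<'E'
from h import *
d=snap('side')
x=np.array([.6048,-.1116]);t=.2543
im=cv2.resize(d['frame'][200:310,280:420,::-1],None,fx=5,fy=5,interpolation=cv2.INTER_CUBIC)
cv2.imwrite('pics/s1.png',im)
def pt(r,a,h): return np.r_[x-r*np.array([np.cos(t+a),np.sin(t+a)]),h]
for n,p in [('yellow',pt(.093,1.2,.028)),('blue',pt(.093,.85,.028))]+[('post%.2f'%a,pt(.072,a,.09)) for a in(.9,1.,1.1,1.2)]+[('tip%.2f'%a,pt(.088,a,.036)) for a in(.9,1.,1.1,1.2)]:
    u,v=proj(d,p);print(n,round((u-280+.5)*5),round((v-200+.5)*5))
print(get_state()['force'])
E
```

```text
time_s: 5.65
ee_pos: [0.5683, -0.176, 0.0546]
orientation: [[-0.965, 0.264, -0.0], [0.264, 0.965, -0.0], [0.0, -0.0, -1.0]]
force: [-0.6, 0.2, 0.5]
gripper_width: 0.004
gripper_force: 0.5
yellow 409 421
blue 328 417
post0.90 354 269
post1.00 372 270
post1.10 391 271
post1.20 409 270
tip0.90 342 396
tip1.00 364 398
tip1.10 386 399
tip1.20 408 398
[ 0.41073    -0.58448305  0.84619421]
```

View pics/s1.png

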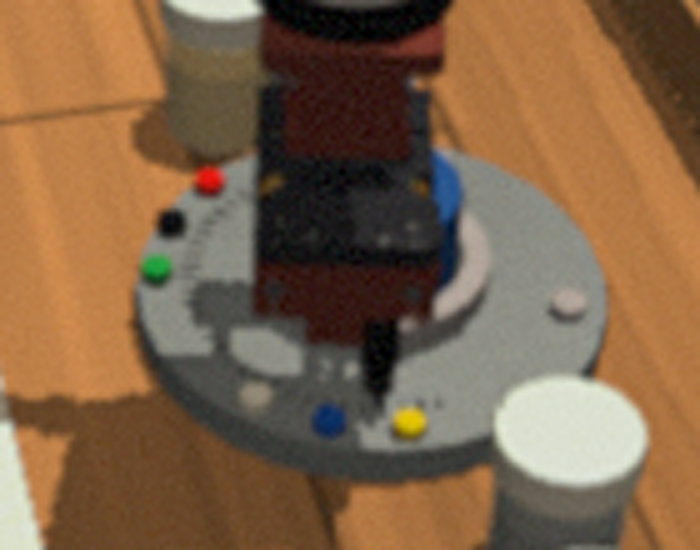

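The lever is moving. Its pointer is at crop (374,398), which is about 1.04 rad, and the yellow stud is at (410,423), where predicted. I go to about 1.19, slowly.

Run:
```python
from h import *
s=get_state();R=np.array(s['orientation']);p0=np.array(s['ee_pos'])
x=np.array([.6048,-.1116]);t=.2543
for a in [1.05,1.1,1.15,1.19,1.2]:
    th=t+a;u=-np.array([np.cos(th),np.sin(th)]);tan=np.array([-u[1],u[0]])
    g=np.r_[x+.072*u-.018*tan,.055]
    w=-(np.arctan2(-tan[1],-tan[0])-np.arctan2(R[1,0],R[0,0]))
    print(a,(R.T@(g-p0)).round(4),round((w+np.pi)%(2*np.pi)-np.pi,3))
```

```text
1.05 [-0.0003 -0.0002 -0.0004] -0.001
1.1 [-0.0039 -0.001  -0.0004] -0.051
1.15 [-0.0076 -0.0016 -0.0004] -0.101
1.19 [-0.0105 -0.002  -0.0004] -0.141
1.2 [-0.0112 -0.0021 -0.0004] -0.151
```

```bash
python3 -m pendant '[[0,[-0.002,-0.0005,0],[0,0,-0.025]],[0,[-0.004,-0.001,0],[0,0,-0.05]],[0,[-0.006,-0.0013,0],[0,0,-0.075]],[0,[-0.008,-0.0016,0],[0,0,-0.1]],[0,[-0.0095,-0.002,0],[0,0,-0.12]],[0,[-0.0105,-0.002,0],[0,0,-0.14]],[0,[-0.0105,-0.002,0],[0,0,-0.14]],[0,[-0.0105,-0.002,0],[0,0,-0.14]]]'
cat > look.py <<'E'
from h import *
import sys
d=snap('side')
x=np.array([.6048,-.1116]);t=.2543
cv2.imwrite('pics/'+sys.argv[1],cv2.resize(d['frame'][240:310,320:410,::-1],None,fx=8,fy=8,interpolation=cv2.INTER_CUBIC))
def pt(r,a,h): return np.r_[x-r*np.array([np.cos(t+a),np.sin(t+a)]),h]
for n,p in [('yellow',pt(.093,1.2,.028)),('blue',pt(.093,.85,.028))]+[('tip%.2f'%a,pt(.088,a,.036)) for a in(1.,1.1,1.2)]+[('post%.2f'%a,pt(.072,a,.09)) for a in(1.,1.1,1.2)]:
    u,v=proj(d,p);print(n,round((u-320+.5)*8),round((v-240+.5)*8))
s=get_state();print(s['time_s'],s['force'],s['ee_pos'])
E
python3 look.py s2.png
```

```text
time_s: 6.7
ee_pos: [0.5781, -0.1806, 0.0546]
orientation: [[-0.992, 0.125, 0.0], [0.125, 0.992, -0.0], [-0.0, -0.0, -1.0]]
force: [-1.1, -0.5, 0.8]
gripper_width: 0.008
gripper_force: 0.8
yellow 334 353
blue 205 347
tip1.00 263 316
tip1.10 298 318
tip1.20 332 316
post1.00 276 113
post1.10 305 114
post1.20 334 113
6.75 [-1.44798235 -0.60761295  0.92819969] [ 0.57810178 -0.18060924  0.05466578]
```

View pics/s2.png

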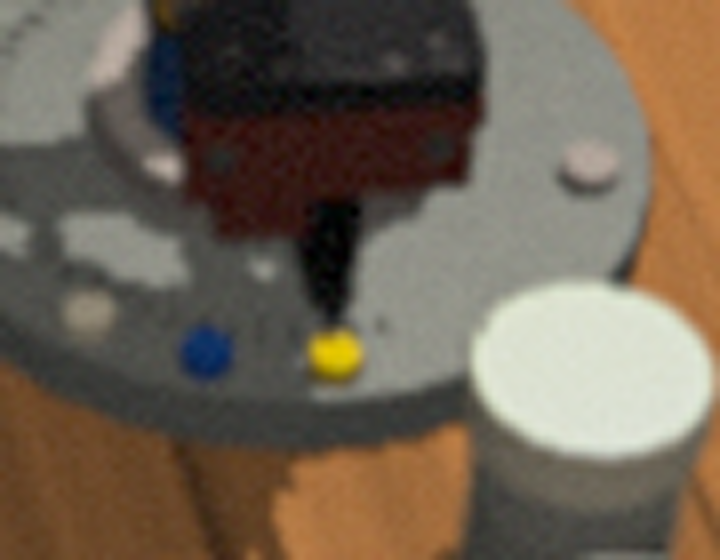

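The pointer tip (331,320) is lined up with the yellow stud (335,354), at about 1.195 rad. I back off, lift, and recheck.

```bash
python3 -m pendant '[[0,[0.006,0,0],[0,0,0]],[0,[0.018,0,0],[0,0,0]],[0,[0.025,0,-0.02]],[0,[0.025,0,-0.07],[0,0,0]],[0,[0.025,0,-0.12],[0,0,0]],[0,[0.025,0,-0.12],[0,0,0]]]' || true
python3 -c "
from station import *;print(get_state()['time_s'],get_state()['ee_pos'])"
```

```text
6.75 [ 0.57810178 -0.18060924  0.05466578]invalid input at $[2]: expected 3 entries
```

```bash
python3 -m pendant '[[0,[0.006,0,0],[0,0,0]],[0,[0.018,0,0],[0,0,0]],[0,[0.025,0,-0.02],[0,0,0]],[0,[0.025,0,-0.07],[0,0,0]],[0,[0.025,0,-0.12],[0,0,0]],[0,[0.025,0,-0.12],[0,0,0]]]'
python3 look.py s3.png
python3 - <<'E'
from h import *
s=get_state();R=np.array(s['orientation']);p0=np.array(s['ee_pos'])
print(R.T@(np.array([.6046,-.1118,.097])-p0))
E
```

```text
time_s: 7.5
ee_pos: [0.555, -0.1782, 0.1826]
orientation: [[-0.992, 0.125, 0.011], [0.125, 0.992, -0.004], [-0.012, -0.003, -1.0]]
force: [0.4, 0.4, -0.7]
gripper_width: 0.005
gripper_force: 0.0
yellow 334 353
blue 205 347
tip1.00 263 316
tip1.10 298 318
tip1.20 332 316
post1.00 276 113
post1.10 305 114
post1.20 334 113
7.55 [-0.55541319  0.41470567 -0.35189967] [ 0.55407353 -0.17786903  0.17912154]
[-0.04133698  0.07198617  0.08228751]
```

View pics/s3.png

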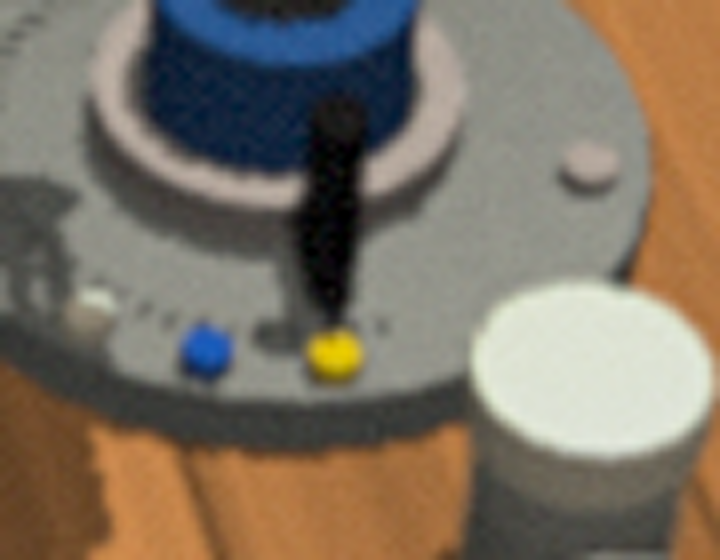

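The lever stands at about 1.20: post (338,118), tip (331,320), yellow stud (335,354). Now the button.

```bash
python3 -m pendant '[[0,[-0.02,0.036,0],[0,0,0]],[0,[-0.041,0.072,0],[0,0,0]],[0,[-0.041,0.072,0.03],[0,0,0]],[0,[-0.041,0.072,0.06],[0,0,0]],[0,[-0.041,0.072,0.068],[0,0,0]],[0,[-0.041,0.072,0.068],[0,0,0]],[0,[-0.041,0.072,0.068],[0,0,0]]]'
python3 -c "
from station import *;s=get_state();print(s['time_s'],s['ee_pos'],s['force'])"
```

```text
time_s: 8.43
ee_pos: [0.6033, -0.1114, 0.1083]
orientation: [[-0.992, 0.125, 0.002], [0.125, 0.992, -0.001], [-0.002, -0.0, -1.0]]
force: [-0.6, 0.1, 0.6]
gripper_width: 0.003
gripper_force: 0.0
8.425 [ 0.60333435 -0.11138273  0.10831146] [-0.58389477  0.12876052  0.55998883]
```

```bash
python3 -m pendant '[[0,[0,0,0.006],[0,0,0]],[0,[0,0,0.011],[0,0,0]],[0,[0,0,0.014],[0,0,0]],[0,[0,0,0.016],[0,0,0]],[0,[0,0,0.017],[0,0,0]],[0,[0,0,0.017],[0,0,0]],[0,[0,0,0.017],[0,0,0]]]'
```

```text
time_s: 9.3
ee_pos: [0.6031, -0.1112, 0.0913]
orientation: [[-0.992, 0.124, 0.002], [0.124, 0.992, -0.001], [-0.002, -0.0, -1.0]]
force: [-1.5, -1.0, 8.7]
gripper_width: 0.005
gripper_force: 3.8
```

```bash
python3 -m pendant '[[0,[0,0,0.0005],[0,0,0]],[0,[0,0,0.001],[0,0,0]],[0,[0,0,0.001],[0,0,0]],[0,[0,0,0.001],[0,0,0]]]'
```

```text
time_s: 9.8
ee_pos: [0.6032, -0.1113, 0.0912]
orientation: [[-0.992, 0.125, 0.002], [0.125, 0.992, -0.001], [-0.002, -0.0, -1.0]]
force: [-3.8, 0.4, 11.4]
gripper_width: 0.006
gripper_force: 5.6
```

The button is on its stop: height unchanged, force up to 11 N. I release it, rise and swing away for a clear view from above.

```bash
python3 -m pendant '[[0,[0,0,-0.003],[0,0,0]],[0,[0,0,-0.01],[0,0,0]],[0,[0,0,-0.03],[0,0,0]],[0,[0,0,-0.07],[0,0,0]],[0,[0,0,-0.12],[0,0,0]],[0,[0.03,0.04,-0.12],[0,0,0]],[0,[0.06,0.09,-0.12],[0,0,0]],[0,[0.09,0.14,-0.12],[0,0,0]],[0,[0.12,0.19,-0.12],[0,0,0]],[0,[0.14,0.24,-0.12],[0,0,0]],[0,[0.14,0.26,-0.12],[0,0,0]],[0,[0.14,0.26,-0.12],[0,0,0]]]'
python3 - <<'E'
from h import *
d=snap('top')
cv2.imwrite('pics/t2.png',cv2.resize(d['frame'][110:290,200:440,::-1],None,fx=3.3,fy=3.3,interpolation=cv2.INTER_CUBIC))
x=np.array([.6048,-.1116]);t=.2543
g=d['frame'].astype(int).max(2)<70
v,u=np.nonzero(g[150:260,345:390]);P=np.array([at_h(d,a+345,b+150,.06)for a,b in zip(u,v)])
for n,h,c in [('lock',.097,(328.2,193.9))]: print(at_depth(d,*c))
print(get_state()['time_s'])
for a in (1.1,1.2): print([round(float(q),1) for p,h in ((.072,.09),(.088,.036)) for q in (lambda w:((w[0]-200+.35)*3.3,(w[1]-110+.35)*3.3))(proj(d,np.r_[x-p*np.array([np.cos(t+a),np.sin(t+a)]),h]))])
E
```

```text
time_s: 11.3
ee_pos: [0.4964, 0.1649, 0.2088]
orientation: [[-0.992, 0.122, -0.0], [0.122, 0.992, -0.0], [0.0, -0.001, -1.0]]
force: [0.3, -0.3, 0.9]
gripper_width: 0.005
gripper_force: 0.0
[ 0.6042436  -0.11277219  0.09546783]
11.35
[560.0, 305.1, 579.7, 326.5]
[561.8, 291.3, 581.8, 310.7]
```

View pics/t2.png

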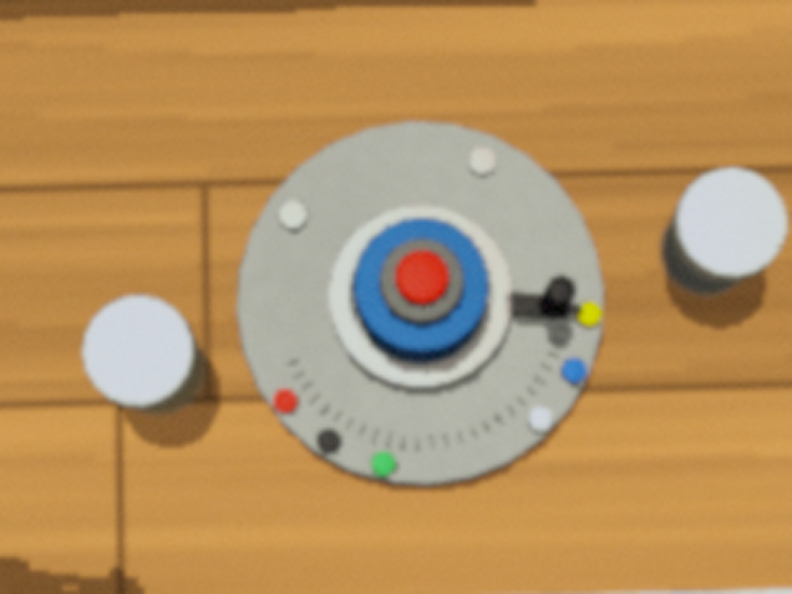

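From above, the post is at (561,291), as predicted for 1.20 rad, and the pointer ends at the yellow stud (589,314). The button is back up and the jars haven't moved.

```bash
python3 -c "
from station import *;print(close_job())"
```

```text
the job is handed in; nothing more can be done
None
```

The job is handed in: the crimper's pointer stands at the yellow stud (about 1.20 rad), the lock button was then pressed fully down and came back up, and the arm is clear with no loose thing touched.

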